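# Drop a dead capacitor into the lever-lid scrap bin

### The arm

A 7-joint arm with a two-finger parallel gripper is mounted at the origin on a cart in front of the work surface, level with it; the furniture and walls round the work are solid. World frame = base frame: x ahead of the robot, y to its left, z up, the work surface at z = 0. Lengths are in m, angles in rad, forces in N, time in s.
With the tool pointing down it reaches from about 0.425 to 0.875 m from the base axis. Payload 8.4 kg.
Tool frame: the origin (TCP) lies on the centre line of the jaws, within the pads' length; the fingertips stand 17 mm ahead of it and the grasp point (between the pads) lies 2 mm behind it; z points along the fingers, y is the direction in which the jaws open and shut (so a half turn about z gives the same grasp; the last joint's range is limited). The gripper opens to 85 mm and grips with 20 to 120 N. Pads are 22 mm wide; open, the fingers measure 114 mm over their backs; the gripper's body (76 mm by 85 mm) begins 54 mm behind the grasp point. The pads swing forward as they close: fully open they stand 13 mm farther back than shut.
Start: joints at [1.212, 0.333, 0.04, 1.465, -0.013, 1.343, -0.059], TCP at [0.167, -0.628, 0.248] pointing down, gripper open.
Joint ranges: [-2.58, 2.58], [-0.38, 2.09], [-1.3, 1.39], [0.25, 2.4], [-1.5, 4.64], [0.08, 2.09], [-2.65, 2.65]. Speed limits (rad/s): [2.22, 2.22, 2.79, 2.79, 3.14, 3.14, 3.14].

### API

Orientations are given as a unit quaternion [w, x, y, z].
In Python, from bench import r gives the robot as it stands. The module is installed in compiled form; this text tells all that it offers.
- The arm moves only by the shell command python3 -m crank 'ROWS' [OPENING] [FORCE]. ROWS is JSON, a list of rows, each a list of 2 entries, a list of its own where there are three numbers: the shift along the tool's x, y, z in cm, then the turn about the tool's z in degrees. In form: [[[tx, ty, tz], roll], ...]. A call has 1 to 8 rows; each row shifts and turns the commanded pose from where the row before left it, along the tool's axes as they then stand; what a row does not reach is not made up. A row lasts 1/12 s, in which the tool goes at most 41.7 mm and 7.16 degrees, less where a joint would pass 70% of its speed; a pose out of reach is approached as far as the arm can. A call is refused whole if a number of a shift passes 4.17 or a number of a turn 7.16, either way. A call with a gripper value outside its range is refused whole. OPENING is the opening, from -1 (shut) to 1 (fully open), so that 0 is half open, set as the call begins (- or left out, the last holds). The fingers move at their own pace and stop on an object; FORCE is the grip in N (left out, the last holds). Time passes only in rows, so rows that do not move let the fingers close. It gives the time, the measured TCP pose, the force and the opening at its end, in the units of the state.
- r.sense(): the state, without advancing time (a new reading comes with each control period).
- r.read_camera(name): name is "side" or "top"; returns (picture, depth): 420x560x3 uint8, red, green, blue; 420x560 float32, m along the optical axis (not along the pixel's ray), 0 where there is no reading.
- r.camera_params(name): a dict with "intrinsics" (3x3 intrinsics, pixels), "origin" and "rotation" of the camera in the world. Camera axes: x right, y up, looking along -z (the intrinsics and any distortion apply to the point x, -y, -z); pixel columns grow to the right and rows downward; lengths in m; the calibration is good to about 2 mm. A picture is of the moment at which its call begins. camera_params takes no time and is no camera call.
- r.sign_off(): hands the job in, once; it reports no verdict.
Trained networks look in the newest picture that a camera, given by its name, has taken for a name from the list of things; names that differ only in an ending like _2 or _b are one class to them, and where a whole thing is asked for, a point or a joint stands for the part that bears it (a point fixed in the world has none). Each returns a list of dicts, best first, with "score" (0 to 1); they miss things now and then, are a little off and sometimes report something else, mostly with a low value. They report only what shows in the picture. A call takes as long as a camera call. They do not tell look-alikes from the thing itself.
- r.spot_in(camera, thing): "location" ([column, row] in pixels, amid what is visible of it).
- r.cut_out(camera, thing): "pixels" (420x560 bool, what is visible of it) and "location" ([column, row] in pixels, amid what is visible of it).
The state is a dict: "t": time; "joint_pos": joint angles; "joint_vel": joint speeds; "tau": joint torques, N m; "tcp_pos": TCP position; "orientation": TCP orientation; "force": force on the tool from outside, world axes, zero at the start; "moment": the same for the moment, N m; "width": finger opening in m.
Only numpy, scipy, OpenCV 4.12 (cv2) and the standard library are available. Lean on these libraries where they do the work, as an engineer would, in place of code of your own. Each camera call takes 0.05 s, during which the arm holds its last target. There are 200 camera calls.

### The job

Press the red plate of the scrap bin's lever down to raise the lid fully, and keep it pressed until the black capacitor waiting on the chute has rolled into the bin. Then let the lever up gently, so that the lid comes down shut without slamming, and move clear. Work the bin by its lever alone, with the fingertips: do not touch the lid or the capacitor, and leave the bottle, reel and cutters where they are.

Things in the scene. Friction and masses are not known exactly. Their poses are not given: they have to be found in the camera images.
- bin: Grey scrap bin, 160 (x) x 150 (y) x 141 mm high with its blue lid shut, fixed to the desk. Origin: centre of its underside; x points from its front (lever side, nearest the robot) to its back (lid hinge), y to its left (chute side), z up. Inside 152 x 142 mm, floor 8 mm up. A steel lever runs along its right side to a red plate in front. Place and yaw vary.
- lever_plate (a point): Centre of the top of the lever's red ribbed plate, 30 (bin's x) x 48 mm (bin's y). At rest it lies at x -175, y -30, z 86 mm in the bin's frame, 90 mm in front of the lid's front edge. It moves on an arc about an axis along the bin's y through x -20, z 60 mm; fully pressed it is 54 mm lower and has shifted under 5 mm in x. Nothing stands above it.
- lever (a joint): Angle of the lever, 0 at rest (lid shut) to 0.35 rad with the plate fully pressed. Nothing latches: it pushes back with the lid's weight, about 1 to 7 N at the plate, and comes up at once when let go.
- lid_hinge (a joint): Angle of the lid about its back edge, 0 shut to 1.05 rad fully up (hard stop). A push rod links it to the lever: it turns three times as far as the lever. It has hardly any damping and slams if the lever is let go; letting it down evenly over 2 s or more is gentle. By about 0.6 rad its gate plate clears the capacitor.
- lid_front (a point): Middle of the front edge of the blue lid, on its upper face, 168 mm from the hinge; 141 mm above the desk when shut, about 285 mm when fully up.
- lid: The blue lid panel, 168 x 156 x 4 mm, with its gate plate, 90 x 46 x 3 mm, hanging from its left edge and closing the mouth of the chute. Origin at the middle of the hinge line (bin frame x = 83, z = 137 mm).
- chute_mouth (a point): Lower end of the aluminium feed chute, at the middle of its floor, on the bin's left wall: x -35, y 73, z 85 mm in the bin's frame. The chute is 64 mm wide inside with 28 mm side walls and slopes up from here at 15 degrees along the bin's y, 112 mm long.
- dead_cap: Black filter capacitor, a can 42 mm in diameter and 50 mm long with two short white terminals, lying on the chute across its slope, against the gate plate. Origin at the centre of its plain end; z along the can. It rolls into the bin by itself once the gate has risen.
- cap_centre (a point): Centre of that capacitor. In the bin it lies less than 40 mm above the desk.
- flux_mid (a point): Bystander: brown flux bottle with a black cap, 37 mm in diameter, 84 mm tall; point on its axis 20 mm above its foot.
- reel_mid (a point): Bystander: solder reel with green flanges, standing on a flange, 46 mm in diameter, 34 mm tall; point on its axis 20 mm above its foot.
- cutters_mid (a point): Bystander: red-handled cutters lying flat, 40 x 116 x 11 mm; point 20 mm above the desk over their middle.
There are look-alikes about, which are no part of the job. There is more than one size of the dead_cap; the job needs the largest.

How it is judged:
On the way, in this order (a step that is already met when the one before it is completed fails the run):
1. the lid is held up (beyond 0.85 rad) with the capacitor in the bin (value of joint lid_hinge above 0.85 rad and x of cap_centre in the frame of bin between -0.076 and 0.076 m and y of cap_centre in the frame of bin between -0.071 and 0.071 m and z of cap_centre in the frame of bin below 0.072 m), for 0.2 s.
2. the lid is shut (value of joint lid_hinge below 0.04 rad), for 0.2 s.
At the end, for the whole second after the job is handed in: The lid is shut (under 0.04 rad) and the capacitor lies at rest inside the bin (value of joint lid_hinge below 0.04 rad and x of cap_centre in the frame of bin between -0.076 and 0.076 m and y of cap_centre in the frame of bin between -0.071 and 0.071 m and z of cap_centre in the frame of bin below 0.072 m and linear speed of dead_cap below 0.05 m/s); the robot touches nothing.
It fails at once if the lid swings down faster than 3 rad/s (it slams) (velocity of joint lid_hinge below -3 rad/s).
It fails at once if the robot touches the capacitor (contact force between any of the fingers, the arm and dead_cap above 0.3 N).
It fails at once if the robot touches the lid or its gate plate (contact force between any of the fingers, the arm and lid above 0.3 N).
It fails at once if the bottle, reel or cutters are moved more than 15 mm (distance of any of flux_mid, reel_mid, cutters_mid from where it was at the start of the episode above 0.015 m).
It also fails if it takes over 38 s, if anything falls off the work surface, if the arm or the gripper's body presses on something with over 40 N, if the wrist force passes 120 N, or if a joint passes its speed limit or range.

## Working session

There is one attempt and no reset: what is moved stays moved. The work goes in short steps, Python scripts to look and compute and a shell command to move; the robot and the scene stay as the last step left them, time stands still between calls to the robot, and variables do not carry over. Pictures are saved under pics/ and viewed, about 8 in all and at most 12, crops included, and the job is handed in when it is done.

```bash
mkdir -p pics; cat > h.py <<'E'
import numpy as np,cv2
from bench import r
def world(cam,px,depth):
    p=r.camera_params(cam);K=np.array(p["intrinsics"]);R=np.array(p["rotation"]);o=np.array(p["origin"])
    px=np.atleast_2d(px).astype(float);d=np.atleast_1d(depth)
    x=(px[:,0]-K[0,2])/K[0,0]*d;y=(px[:,1]-K[1,2])/K[1,1]*d
    return np.c_[x,-y,-d]@R.T+o
def project(cam,P):
    p=r.camera_params(cam);K=np.array(p["intrinsics"]);R=np.array(p["rotation"]);o=np.array(p["origin"])
    c=(np.atleast_2d(P)-o)@R; q=np.c_[c[:,0],-c[:,1],-c[:,2]]@K.T
    return q[:,:2]/q[:,2:]
E
python3 - <<'E'
from h import *
s=r.sense();print({k:np.round(v,3).tolist() for k,v in s.items()})
for c in("side","top"):
    p=r.camera_params(c);print(c,{k:np.round(v,3).tolist() if k!='x' else v for k,v in p.items()})
    im,d=r.read_camera(c);cv2.imwrite(f"pics/{c}0.png",im[...,::-1])
    np.save(f"{c}0.npy",d)
    for t in("lever_plate","lid","bin","dead_cap","lid_front","chute_mouth"):
        o=r.cut_out(c,t)
        for q in o[:3]:
            m=q["pixels"]&(d>0);v,u=np.nonzero(m)
            if len(u): w=world(c,np.c_[u,v],d[m]);print(c,t,round(q["score"],2),np.round(q["location"]),len(u),np.round(np.median(w,0),3),np.round(np.percentile(w,[3,97],axis=0),3).tolist())
print(s['t'],r.sense()['t'])
E
```

```text
{'t': 0.0, 'joint_pos': [1.212, 0.334, 0.04, 1.466, -0.013, 1.343, -0.059], 'joint_vel': [0.0, 0.001, 0.001, 0.001, 0.0, -0.002, -0.002], 'tau': [-0.001, -65.854, 1.366, -40.556, 0.017, 0.013, -0.0], 'tcp_pos': [0.167, -0.628, 0.247], 'orientation': [-0.001, 0.992, 0.13, -0.0], 'force': [-0.38, 0.173, -0.435], 'moment': [0.029, 0.017, 0.075], 'width': 0.085}
side {'intrinsics': [[498.904, 0.0, 277.375], [0.0, 498.904, 210.405], [0.0, 0.0, 1.0]], 'origin': [0.176, 0.598, 0.585], 'rotation': [-0.219, -0.114, 0.487, 0.838]}Traceback (most recent call last):
  File "<stdin>", line 11, in <module>
  File "h.py", line 7, in world
    return np.c_[x,-y,-d]@R.T+o
           ~~~~~~~~~~~~~~^~~~
ValueError: matmul: Input operand 1 has a mismatch in its core dimension 0, with gufunc signature (n?,k),(k,m?)->(n?,m?) (size 4 is different from 3)
```

```bash
sed -i 's/R=np.array(p\["rotation"\])/R=Rot.from_quat(np.array(p["rotation"])[[1,2,3,0]]).as_matrix()/; 1a from scipy.spatial.transform import Rotation as Rot' h.py
python3 - <<'E'
from h import *
ims=[]
for c in("side","top"):
    im,d=r.read_camera(c);ims.append(im)
    cv2.imwrite(f"pics/{c}0.png",im[...,::-1])
    np.save(f"{c}0.npy",d)
    for t in("lever_plate","lid","bin","dead_cap"):
        o=r.cut_out(c,t)
        for q in o[:3]:
            m=q["pixels"]&(d>0);v,u=np.nonzero(m)
            if len(u): w=world(c,np.c_[u,v],d[m]);print(c,t,round(q["score"],2),np.round(q["location"]),len(u),np.round(np.median(w,0),3),np.round(np.percentile(w,[3,97],axis=0),3).tolist())
print(r.sense()['t'])
E
```

```text
side lever_plate 0.88 [338. 200.] 378 [ 0.497 -0.293  0.078] [[0.463, -0.409, -0.0], [0.602, -0.254, 0.086]]
side lever_plate 0.58 [264. 207.] 466 [ 0.572 -0.101  0.126] [[0.551, -0.122, 0.111], [0.595, -0.091, 0.134]]
side lid 0.68 [266. 182.] 3340 [ 0.62  -0.179  0.14 ] [[0.544, -0.277, 0.116], [0.718, -0.119, 0.143]]
side bin 0.69 [258. 200.] 8021 [ 0.599 -0.143  0.12 ] [[0.51, -0.29, 0.005], [0.707, -0.039, 0.143]]
side dead_cap 0.81 [299. 295.] 332 [ 0.451 -0.029  0.022] [[0.438, -0.052, 0.002], [0.468, -0.02, 0.028]]
side dead_cap 0.6 [261. 207.] 515 [ 0.572 -0.102  0.126] [[0.551, -0.127, 0.11], [0.597, -0.091, 0.134]]
side dead_cap 0.57 [217. 257.] 336 [ 0.653 -0.047  0.019] [[0.638, -0.09, -0.002], [0.677, -0.038, 0.029]]
top lever_plate 0.93 [367. 239.] 696 [ 0.486 -0.29   0.085] [[0.461, -0.317, 0.001], [0.573, -0.255, 0.089]]
top lid 0.6 [320. 157.] 7684 [ 0.634 -0.2    0.142] [[0.552, -0.278, 0.138], [0.718, -0.124, 0.146]]
top bin 0.96 [319. 172.] 10310 [ 0.613 -0.195  0.141] [[0.481, -0.298, 0.071], [0.72, -0.052, 0.145]]
top dead_cap 0.7 [248. 163.] 244 [ 0.652 -0.056  0.026] [[0.636, -0.069, 0.007], [0.67, -0.041, 0.031]]
top dead_cap 0.57 [280. 196.] 591 [ 0.575 -0.115  0.132] [[0.551, -0.135, 0.118], [0.599, -0.094, 0.137]]
top dead_cap 0.49 [242. 253.] 233 [ 0.452 -0.04   0.027] [[0.438, -0.056, 0.016], [0.466, -0.022, 0.03]]
0.6
```

View pics/side0.png

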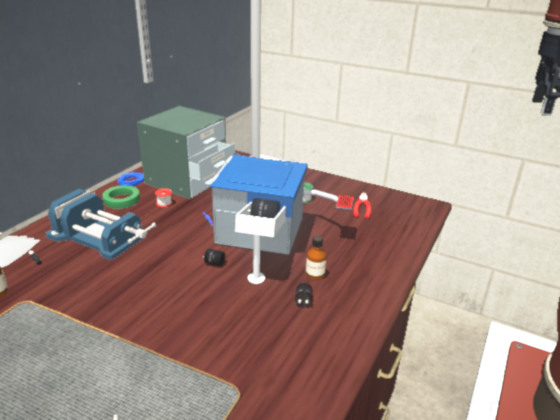

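View pics/top0.png

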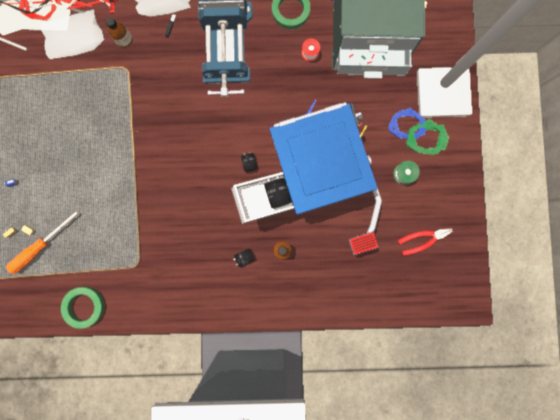

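The side view shows the bin with its blue lid at (262,175), the chute can at (264,208), small cans at (214,257) and (304,295), and the red plate at (345,201). In the top view:
- **Caps:** the chute cap is at (278,192), and the smaller look-alikes are at (248,162) and (243,258). The largest, the one lying on the chute, is the one meant.
- **Plate and bystanders:** the plate is at (364,244), with the red-handled cutters beside it at (425,240), the bottle at (283,251) and the reel at (407,172).

```bash
python3 - <<'E'
from h import *
im=cv2.imread("pics/top0.png");d=np.load("top0.npy")
hsv=cv2.cvtColor(im,cv2.COLOR_BGR2HSV).astype(int);H,S,V=hsv[...,0],hsv[...,1],hsv[...,2]
def pts(m):
    v,u=np.nonzero(m&(d>0));return world("top",np.c_[u,v],d[v,u])
box=np.zeros(d.shape,bool);box[90:220,260:385]=1
L=pts(box&(H>100)&(H<118)&(S>150));L=L[abs(L[:,2]-.141)<.006]
(cx,cy),(w,h),a=cv2.minAreaRect((L[:,:2]*1000).astype(np.float32));print("lid",cx,cy,w,h,a,L[:,2].mean())
box[:]=0;box[228:260,345:382]=1
P=pts(box&((H<8)|(H>172))&(S>140)&(V>120));P=P[abs(P[:,2]-.08)<.02]
rr=cv2.minAreaRect((P[:,:2]*1000).astype(np.float32));print("plate",rr,np.median(P,0))
for yaw in np.radians([a,a-90,a+90]):
    c,s=np.cos(yaw),np.sin(yaw);R=np.array([[c,-s],[s,c]])
    o=np.array([cx,cy])+R@[1,0]  # lid centre: bin x= 83-84=-1
    print(np.degrees(yaw),o,"plate pred",o+R@[-175,-30],"chute",o+R@[-35,73])
for t in("cutters_mid","flux_mid","reel_mid"):
    for q in r.cut_out("top",t)[:2]:
        m=q["pixels"]&(d>0);v,u=np.nonzero(m);W=world("top",np.c_[u,v],d[m]);print(t,q["score"],q["location"],np.round(np.percentile(W,[3,50,97],axis=0),3).tolist())
cv2.imwrite("pics/crop.png",cv2.resize(im[90:290,220:460],None,fx=3,fy=3,interpolation=cv2.INTER_CUBIC))
E
```

```text
lid 634.2457275390625 -200.71971130371094 164.83340454101562 154.9069061279297 15.67206859588623 0.14225044131751988
plate ((476.5458984375, -280.1155700683594), (31.80233383178711, 49.310794830322266), 14.794336318969727) [ 0.47659805 -0.27951479  0.08612662]
15.67206859588623 [ 635.20855109 -200.4495802 ] plate pred [ 474.81836331 -276.60723028] chute [ 581.79015612 -139.61804989]
-74.32793140411377 [ 634.51585865 -201.68253485] plate pred [558.35820856 -41.29234708] chute [ 695.34738895 -148.26413989]
105.67206859588623 [ 633.97559643 -199.75688776] plate pred [ 710.13324651 -360.14707553] chute [ 573.14406613 -253.17528272]
cutters_mid 0.65 [424.1, 235.9] [[0.454, -0.467, 0.002], [0.484, -0.421, 0.009], [0.498, -0.372, 0.013]]
flux_mid 0.77 [280.3, 250.7] [[0.453, -0.136, 0.05], [0.467, -0.121, 0.057], [0.481, -0.105, 0.086]]
reel_mid 0.93 [405.1, 174.3] [[0.601, -0.406, 0.001], [0.62, -0.383, 0.033], [0.641, -0.366, 0.037]]
```

View pics/crop.png

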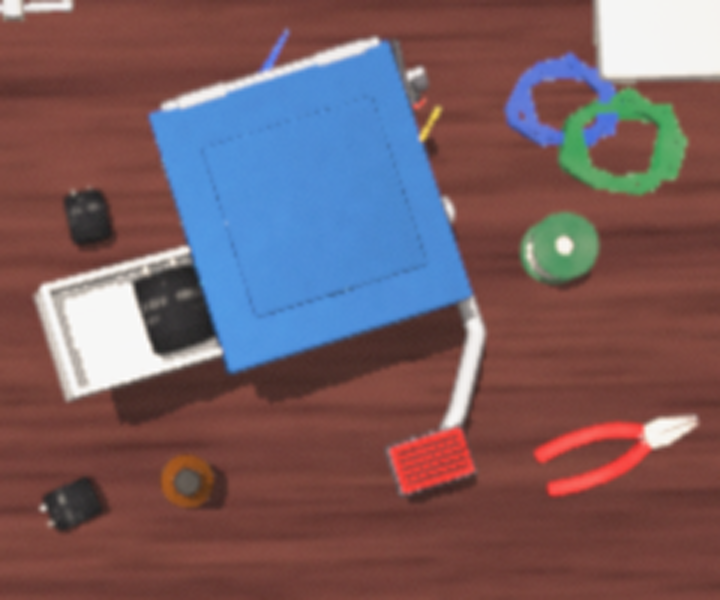

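The bin yaw is about 15°, and the tool's x already points along 15°. The plate was measured at (0.476, -0.280, 0.086), which agrees with the bin geometry to within 4 mm. I'm moving over it with the jaws shut.

```bash
python3 -m crank '[[[2.4,-1.6,0],0],[[2.4,-1.6,0],0],[[2.4,-1.6,0],0],[[2.4,-1.6,0],0],[[2.4,-1.6,0],0],[[2.4,-1.6,0],0],[[2.4,-1.6,0],0],[[2.4,-1.6,0],0]]' -1 40
python3 -m crank '[[[2.4,-1.6,0],0],[[2.4,-1.6,0],0],[[2.4,-1.6,0],0],[[2.4,-1.6,0],0],[[2.4,-1.6,0],0],[[2.4,-1.6,0],0],[[2.4,-1.6,0],0],[[0,0,0],0]]'
```

```text
t: 1.42
tcp_pos: [0.3204, -0.454, 0.2485]
orientation: [0.0, 0.992, 0.129, 0.0]
force: [0.3, -0.4, 0.1]
width: 0.0005
t: 2.08
tcp_pos: [0.4573, -0.298, 0.2486]
orientation: [-0.001, 0.991, 0.133, 0.001]
force: [-0.6, 1.0, 1.2]
width: 0.0001
```

```bash
python3 -m crank '[[[1.2,-0.6,2],0],[[1.1,-0.6,2],0],[[0,0,2],0],[[0,0,2],0],[[0,0,2],0],[[0,0,1.8],0],[[0,0,0],0]]'
python3 - <<'E'
from h import *
im,d=r.read_camera("side");s=r.sense();t=s["tcp_pos"];print(t,s["force"])
cv2.imwrite("pics/s1.png",cv2.resize(im[120:270,210:410,::-1],None,fx=4,fy=4,interpolation=cv2.INTER_CUBIC))
E
```

```text
t: 2.67
tcp_pos: [0.4704, -0.2854, 0.1269]
orientation: [-0.002, 0.992, 0.13, -0.002]
force: [-1.1, 0.3, -0.7]
width: -0.0001
[ 0.47123035 -0.28581654  0.12888045] [-0.07228793 -0.18012031  0.41658222]
```

View pics/s1.png

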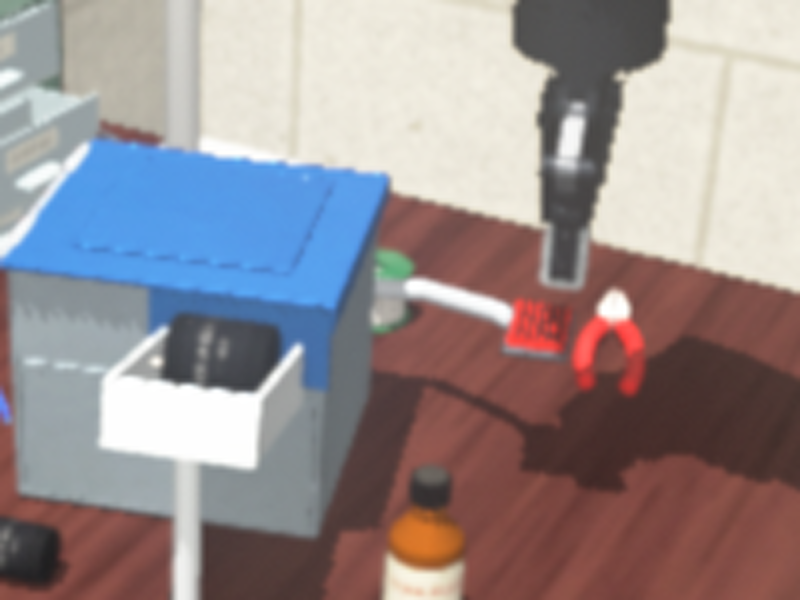

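The jaws are shut and a few cm above the red plate, which is at crop (538,327). The cap is still on the chute at crop (220,350). Next I press down.

```bash
python3 -m crank '[[[0.6,-0.3,0.8],0],[[0,0,0.8],0],[[0,0,0.6],0],[[0,0,0.4],0],[[0,0,0.4],0],[[0,0,0.4],0],[[0,0,0.4],0],[[0,0,0.4],0]]'
python3 -m crank '[[[0,0,0.4],0],[[0,0,0.4],0],[[0,0,0.4],0],[[0,0,0.4],0],[[0,0,0.4],0],[[0,0,0.4],0],[[0,0,0],0]]'
```

```text
t: 3.38
tcp_pos: [0.4766, -0.2823, 0.0884]
orientation: [0.0, 0.992, 0.129, -0.001]
force: [-5.3, 0.5, 4.9]
width: -0.0002
t: 3.97
tcp_pos: [0.4775, -0.2816, 0.0635]
orientation: [-0.0, 0.992, 0.13, 0.0]
force: [-2.3, -1.5, 2.0]
width: -0.0002
```

```bash
python3 -m crank '[[[0,0,0.4],0],[[0,0,0.3],0],[[0,0,0.2],0],[[0,0,0],0]]'
python3 - <<'E'
from h import *
im,d=r.read_camera("side");s=r.sense();t=s["tcp_pos"];print(t,s["force"],s["t"])
cv2.imwrite("pics/s2.png",cv2.resize(im[120:270,210:410,::-1],None,fx=4,fy=4,interpolation=cv2.INTER_CUBIC))
for q in r.cut_out("side","lid")[:2]:
    m=q["pixels"]&(d>0);v,u=np.nonzero(m);w=world("side",np.c_[u,v],d[m]);print(q["score"],np.percentile(w[:,2],[50,97,99.5]))
E
```

```text
t: 4.3
tcp_pos: [0.478, -0.2814, 0.0551]
orientation: [-0.0, 0.992, 0.13, 0.0]
force: [0.6, -0.1, 1.6]
width: -0.0001
[ 0.4780341  -0.28145283  0.05531462] [ 0.45081718 -0.29375387  1.46409818] 4.35
0.96 [0.23067156 0.27436076 0.27562198]
```

View pics/s2.png

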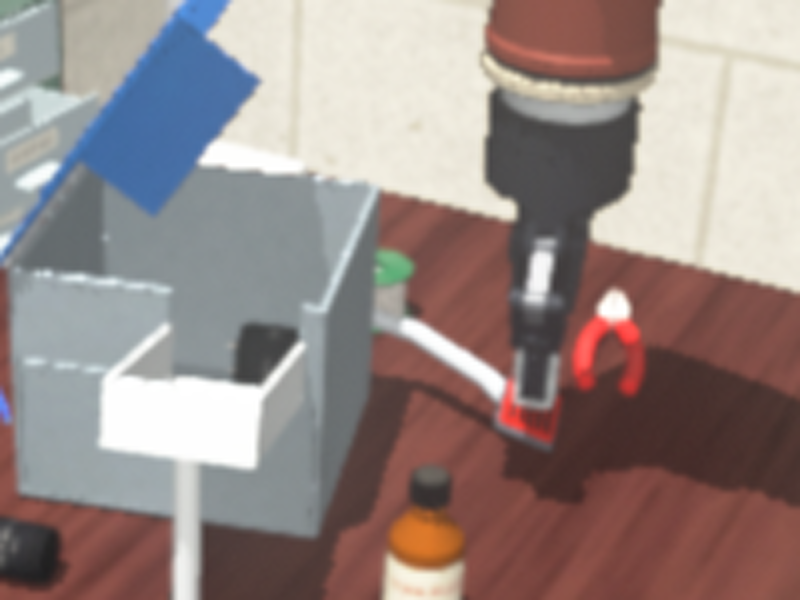

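The lid is up at about 0.96 rad, with its front edge at z about 0.275. The cap has left its rest position and shows at crop (268,350), in or entering the bin. I'll press a little more, wait, then check with the top camera.

```bash
python3 -m crank '[[[0,0,0.2],0],[[0,0,0.2],0],[[0,0,0],0],[[0,0,0],0],[[0,0,0],0],[[0,0,0],0],[[0,0,0],0],[[0,0,0],0]]'
python3 - <<'E'
from h import *
for c in ("side","top"):
    im,d=r.read_camera(c);s=r.sense();print(s["tcp_pos"],s["force"],s["t"])
    cv2.imwrite(f"pics/{c}3.png",im[...,::-1])
    for t in ("lid","dead_cap"):
        for q in r.cut_out(c,t)[:3]:
            m=q["pixels"]&(d>0);v,u=np.nonzero(m);w=world(c,np.c_[u,v],d[m]);b=(w[:,:2]-[.6352,-.2030])@np.array([[.965,-.262],[.262,.965]])
            print(c,t,q["score"],np.round(q["location"]),"bin xy",np.median(b,0).round(3),"z",np.percentile(w[:,2],[3,50,97,99.5]).round(3))
a=cv2.imread("pics/side3.png")[120:270,210:410];b=cv2.imread("pics/top3.png")[100:250,220:420]
cv2.imwrite("pics/c3.png",cv2.resize(np.hstack([a,b]),None,fx=2,fy=2,interpolation=cv2.INTER_CUBIC))
E
```

```text
t: 5.07
tcp_pos: [0.4773, -0.2818, 0.0513]
orientation: [-0.0, 0.992, 0.13, -0.0]
force: [0.6, 1.0, 2.3]
width: 0.0001
[ 0.4772725  -0.28177332  0.0512789 ] [ 0.11712194 -0.12797994  1.47501745] 5.1167
side lid 0.75 [250. 145.] bin xy [0.006 0.078] z [0.106 0.232 0.28  0.282]
side dead_cap 0.77 [299. 294.] bin xy [-0.132  0.218] z [0.004 0.023 0.028 0.029]
side dead_cap 0.73 [213. 256.] bin xy [0.058 0.146] z [-0.002  0.02   0.029  0.029]
side dead_cap 0.47 [273. 207.] bin xy [-0.019 -0.037] z [0.026 0.042 0.049 0.05 ]
[ 0.47730473 -0.28175872  0.05129669] [-0.54527054  0.36120973  1.90461334] 5.2667
top lid 0.74 [318. 132.] bin xy [0.023 0.005] z [0.148 0.25  0.283 0.284]
top dead_cap 0.87 [346. 174.] bin xy [-0.033 -0.047] z [0.026 0.047 0.052 0.053]
top dead_cap 0.67 [248. 160.] bin xy [0.056 0.138] z [0.005 0.027 0.032 0.032]
top dead_cap 0.62 [242. 257.] bin xy [-0.134  0.205] z [0.016 0.027 0.032 0.033]
```

View pics/c3.png

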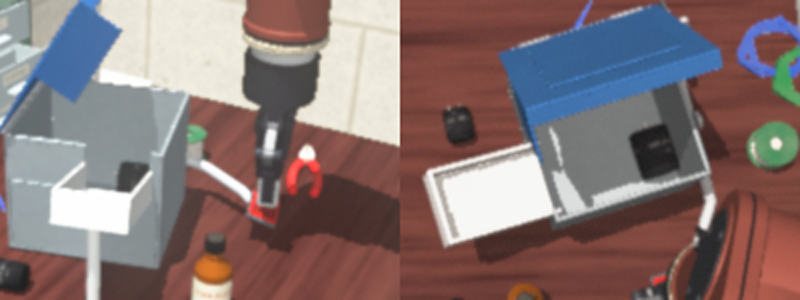

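The cap is in the bin on its floor, at bin xy (-0.033, -0.047) with its top at z 0.05. The lid is at about 1.03 rad, with its front at z 0.283. Now I let the lever up slowly.

```bash
for i in 1; do python3 -m crank '[[[0,0,-0.06],0],[[0,0,-0.12],0],[[0,0,-0.12],0],[[0,0,-0.12],0],[[0,0,-0.12],0],[[0,0,-0.12],0],[[0,0,-0.12],0],[[0,0,-0.12],0]]'; done
python3 -m crank '[[[0,0,-0.12],0],[[0,0,-0.12],0],[[0,0,-0.12],0],[[0,0,-0.12],0],[[0,0,-0.12],0],[[0,0,-0.12],0],[[0,0,-0.12],0],[[0,0,-0.12],0]]'
python3 -m crank '[[[0,0,-0.12],0],[[0,0,-0.12],0],[[0,0,-0.12],0],[[0,0,-0.12],0],[[0,0,-0.12],0],[[0,0,-0.12],0],[[0,0,-0.12],0],[[0,0,-0.12],0]]'
python3 -m crank '[[[0,0,-0.12],0],[[0,0,-0.12],0],[[0,0,-0.12],0],[[0,0,-0.12],0],[[0,0,-0.12],0],[[0,0,-0.12],0],[[0,0,-0.12],0],[[0,0,-0.12],0]]'
```

```text
t: 6.03
tcp_pos: [0.4772, -0.282, 0.0605]
orientation: [0.0, 0.992, 0.129, -0.0]
force: [-4.2, -0.7, 2.3]
width: -0.0003
t: 6.7
tcp_pos: [0.4773, -0.2819, 0.0701]
orientation: [0.0, 0.992, 0.129, -0.0]
force: [-3.1, -1.7, 2.5]
width: 0.0002
t: 7.37
tcp_pos: [0.4774, -0.2819, 0.0797]
orientation: [0.0, 0.992, 0.129, 0.0]
force: [-3.2, -1.1, 3.6]
width: -0.0001
t: 8.03
tcp_pos: [0.4778, -0.2818, 0.0894]
orientation: [0.0, 0.992, 0.13, 0.0]
force: [-2.6, -1.2, 3.4]
width: 0.0001
```

```bash
python3 -m crank '[[[0,0,-0.12],0],[[0,0,-0.12],0],[[0,0,-0.12],0],[[0,0,-0.12],0],[[0,0,-0.12],0],[[0,0,-0.12],0],[[0,0,-0.12],0],[[0,0,-0.12],0]]'
python3 -m crank '[[[0,0,-0.12],0],[[0,0,-0.12],0],[[0,0,-0.12],0],[[0,0,-0.12],0],[[0,0,-0.12],0],[[0,0,-0.12],0],[[0,0,-0.12],0],[[0,0,-0.12],0]]'
python3 -m crank '[[[0,0,-1],0],[[0,0,-2],0],[[0,0,-2],0],[[0,0,-2],0],[[0,0,-2],0],[[0,0,-2],0],[[0,0,-1],0],[[0,0,0],0]]'
python3 -m crank '[[[-2,1,0],0],[[-3,2,0],0],[[-3,2,0],0],[[-3,2,0],0],[[-2,1,0],0],[[0,0,0],0],[[0,0,0],0],[[0,0,0],0]]'
python3 - <<'E'
from h import *
for c in ("side","top"):
    im,d=r.read_camera(c);s=r.sense();print(s["tcp_pos"],s["force"],s["t"])
    cv2.imwrite(f"pics/{c}4.png",im[...,::-1])
    for t in ("lid","lever_plate","dead_cap","flux_mid","reel_mid","cutters_mid"):
        for q in r.cut_out(c,t)[:1]:
            m=q["pixels"]&(d>0);v,u=np.nonzero(m);w=world(c,np.c_[u,v],d[m])
            print(c,t,q["score"],np.round(q["location"]),np.median(w,0).round(3),"z",np.percentile(w[:,2],[3,50,97,99.5]).round(3))
a=cv2.imread("pics/side4.png")[120:270,210:410];b=cv2.imread("pics/top4.png")[110:260,250:450]
cv2.imwrite("pics/c4.png",cv2.resize(np.hstack([a,b]),None,fx=2,fy=2,interpolation=cv2.INTER_CUBIC))
E
```

```text
t: 8.7
tcp_pos: [0.4779, -0.2815, 0.099]
orientation: [-0.0, 0.992, 0.13, 0.0]
force: [3.0, -0.4, 4.0]
width: 0.0001
t: 9.37
tcp_pos: [0.4768, -0.2818, 0.108]
orientation: [-0.0, 0.992, 0.129, -0.001]
force: [-0.5, 0.6, 0.8]
width: -0.0001
t: 10.03
tcp_pos: [0.4784, -0.2823, 0.2312]
orientation: [0.001, 0.992, 0.129, 0.002]
force: [0.4, -0.3, -0.7]
width: 0.0002
t: 10.7
tcp_pos: [0.3727, -0.3916, 0.2275]
orientation: [-0.001, 0.992, 0.13, -0.0]
force: [0.5, 0.8, 1.1]
width: 0.0001
[ 0.37312751 -0.39132507  0.22767343] [0.26300716 0.27793316 0.29357129] 10.75
side lid 0.59 [265. 184.] [ 0.612 -0.168  0.14 ] z [0.099 0.14  0.143 0.144]
side lever_plate 0.88 [341. 199.] [ 0.49  -0.292  0.08 ] z [0.061 0.08  0.086 0.086]
side dead_cap 0.57 [215. 255.] [ 0.652 -0.046  0.02 ] z [0.003 0.02  0.028 0.029]
side flux_mid 0.67 [318. 264.] [ 0.465 -0.11   0.04 ] z [0.    0.04  0.083 0.084]
side reel_mid 0.58 [307. 194.] [ 0.611 -0.383  0.016] z [-0.001  0.016  0.033  0.034]
side cutters_mid 0.59 [364. 205.] [ 0.485 -0.414  0.007] z [0.001 0.007 0.009 0.01 ]
[ 0.37265252 -0.39217924  0.22828049] [-0.03913613  0.40603631 -0.27556749] 11.1
top lid 0.76 [323. 158.] [ 0.634 -0.201  0.142] z [0.138 0.142 0.146 0.147]
top lever_plate 0.89 [369. 237.] [ 0.489 -0.293  0.084] z [-0.001  0.084  0.089  0.09 ]
top dead_cap 0.62 [246. 255.] [ 0.452 -0.039  0.026] z [-0.001  0.026  0.031  0.032]
top flux_mid 0.56 [282. 248.] [ 0.467 -0.121  0.057] z [0.05  0.057 0.086 0.087]
top reel_mid 0.81 [405. 175.] [ 0.62  -0.383  0.033] z [0.001 0.033 0.036 0.038]
top cutters_mid 0.92 [426. 235.] [ 0.484 -0.419  0.009] z [0.001 0.009 0.013 0.014]
```

View pics/c4.png

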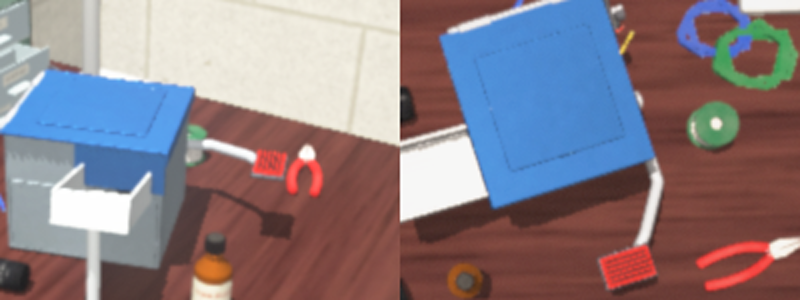

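The lid is shut with its top at z 0.142, as at the start. The plate is back up at 0.086, the chute is empty, the bystanders are unmoved and the arm is clear.

```bash
python3 -c "
from bench import r
print(r.sign_off())"
```

```text
the job is handed in; nothing more can be done
None
```

The job is done and handed in after about 11 s of the 38 s allowed; `sign_off` reports no verdict.

I pressed the red plate with shut fingertips until the lid stood at about 1.03 rad. I held it there until the large capacitor had rolled in, and saw it lying on the bin floor. Then I let the lever up evenly over about 4 s and moved clear.

- **Lid and lever:** the last pictures show the lid shut with its top at z 0.142 m, as at the start. The plate is back at rest height.
- **Capacitor:** the chute is empty. With the lid shut I could not see inside again; it was last seen lying in the bin while the lid was still up.
- **Bystanders:** the bottle, reel and cutters are where they began, to within about 2 mm in the top view.
- **Contact:** the force reading was near zero once clear, and pressing forces on the lever stayed at about 7 N or below in the readings taken.

No check failed. The only disagreement was about 4 mm between the measured plate position and the one worked out from the bin's geometry.

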